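Press a ferrule home with a quick clamp

TASK

The quick clamp screwed to the board serves as a press: pump its trigger until the moving jaw has pushed the brass ferrule fully home against the shoulder of the tool handle and bears on it firmly, but do not keep squeezing once it is home, or the handle splits. Then pull the release lever and slide the jaw all the way back to its rear stop, so that the handle lies free in its V-blocks, and leave the things around as they are.

Things in the scene. Friction and masses are not known exactly. Their poses are not given: they have to be found in the camera images.
- press: A 140 x 430 x 18 mm plywood board fixed on the bench with a quick clamp screwed flat on it. Origin at bench height under the middle of the clamp's flat toothed steel bar (20 x 8 mm, along y). +y: from the rear stop to the fixed jaw, the way the moving jaw presses; +x: the jaws' and handle's side; -x: the side of grip and trigger, which overhang the board; +z up. Nothing is taller than 75 mm.
- fixed_jaw (a point): Centre of the fixed jaw's grey pad face at the bar's +y end; it looks to -y. In the press frame x = 48, y = 178, z = 56 mm: bar, pads, grip, trigger, release lever and the handle's axis all lie at this height of 56 mm.
- jaw (a joint): Position of the moving jaw along the bar in m: 0 at its rear stop, growing to 0.136 as it closes (+y of the press). A ratchet lets it move forward freely (6 N friction) but not back until the release lever is pulled.
- moving_jaw: The moving jaw, one black part: a housing round the bar (42 x 92 x 30 mm), an arm to +x with the grey pad, a fixed pistol grip to -x. Origin: the middle of the housing, on the bar; in the press frame x = 0, y = jaw - 115 mm, z = 56 mm; axes as the press. It carries the trigger and the release lever.
- pad (a point): The moving jaw's grey pad, 32 mm square, 5 mm thick, fixed to the jaw. Origin: centre of its pressing face, which looks along +y of the press and meets the ferrule's end; in the press frame x = 48 mm, y = jaw - 64 mm.
- grip (a point): Middle of the front face (+y side) of the fixed pistol grip, where the trigger blade comes to when pulled. The grip is 17 mm thick (its back is to -y), 26 mm high, and reaches from the housing to 37 mm beyond this point to -x. It moves with the jaw.
- trigger (a joint): Trigger angle in rad: 0 at rest (sprung), 0.40 at its stop. It is pulled toward the grip (-y). Its pawl takes the teeth after about 0.1 rad; a full pull (0.36 or more) advances the jaw 10 mm; then let it spring back to 0 to take the next teeth. Force at trigger_face: spring 3 to 4 N, moving the free jaw 9 N, driving the ferrule on 14 N; with the ferrule home it stiffens, by about 4 N per mm.
- trigger_axis (a point): The trigger's upright axis in the jaw's housing; it moves with the jaw. A finger that pushes only the trigger, with F newtons at trigger_face, makes about 1.65 F - 15 N at the pad (right when home: F = 22 to 28, with the trigger not yet past 0.36 rad); two fingers that squeeze trigger and grip together with F each make about 2.7 F - 16 N (20 N is enough).
- trigger_face (a point): Middle of the front face (+y side, pushed toward -y) of the trigger's black blade, 105 mm to -x of its axis; it moves 41 mm in a full pull. Blade 60 mm long (about along x), 8 mm thick, 26 mm high (z = 43 to 69 mm). Trigger and grip together measure 70 mm over both here at rest, 30 mm pulled. The space in front is free.
- release_lever (a joint): Release lever angle in rad: 0 at rest (sprung), 0.26 fully pulled. Pulled toward -y (2 to 3 N at its tab) it lifts the holding pawl from the bar's teeth beyond 0.14 rad; it ticks up to 0.13 by itself as the jaw advances. Pulled on toward -y with 7 to 11 N it drags the whole jaw back along the bar to the rear stop, where the force rises.
- release_tab (a point): Middle of the front face (+y side) of the release lever's dark steel tab, 26 mm long in x, 9 mm thick, z = 44 to 72 mm, on the grip side of the bar, ahead of the trigger's arm; at rest at press frame x = -40 mm, y = jaw - 71 mm. Fully pulled it has gone 10 mm to -y and 8 mm to -x. The space in front is free; the housing's side is at x = -18 mm.
- handle: Turned maple tool handle, up to 30 mm thick, loose in two wooden V-blocks, parallel to the bar. Origin on its axis in the shoulder's face, where the ferrule must come to rest. +y: to the butt, 96 mm away, which is up to 5 mm off the fixed jaw and gets pushed against it; an 18 mm thick tenon points to -y. It splits if pressed with more than 42 N; 18 to 32 N in the end is right.
- ferrule (a joint): Gap in m between the brass ferrule (tube, 23 mm diameter, 20 mm long, on the handle's tenon) and the shoulder: 0 when home. A tight fit: 8 N push it along, and it stays where it is left. Its end face, which the pad meets, is 20 mm plus the gap from the handle's origin.
- cradle (a point): Where the handle's origin lies once its butt is against the fixed jaw: press frame x = 48, y = 82, z = 56 mm.
- caliper: Bystander: steel spring caliper lying flat, 65 x 140 x 9 mm. Origin under its middle.
- wax: Bystander: round tin, 69 mm across, 32 mm high. Origin under its middle.
- sanding_block: Bystander: brown sanding block 52 x 90 x 27 mm. Origin under its middle.
- pencil: Bystander: pencil, 14 x 152 x 8 mm, lying on the board behind the bar near its rear end. Origin under its middle.

How it is judged (in metres and radians):
On the way, in this order (a step that is already met when the one before it is completed fails the run):
1. the ferrule is home against the shoulder and the jaw, driven by the trigger, bears on it with more than 12 N (value of joint ferrule below 0.0015 m and contact force between moving_jaw and handle above 12 N and value of joint trigger above 0.06 rad), for 0.2 s.
2. with the release lever pulled, the jaw is drawn back from the handle (value of joint release_lever above 0.14 rad and value of joint jaw below 0.09 m), for 0.05 s.
At the end, for the whole second after the job is handed in: The ferrule stands less than 1.5 mm off the shoulder; the jaw is within 8 mm of its rear stop; trigger and release lever are let go; the handle lies at rest in the V-blocks, within 12 mm of its place and 0.08 rad of the bar's direction (value of joint ferrule below 0.0015 m and value of joint jaw below 0.008 m and value of joint trigger below 0.04 rad and value of joint release_lever below 0.15 rad and distance between handle and cradle below 0.012 m and angle between the y axis of handle and the y axis of press, either way round below 0.08 rad and linear speed of handle below 0.02 m/s); the robot touches nothing.
It fails at once if the jaw presses on the handle with more than 42 N, which splits it (contact force between moving_jaw and handle above 42 N).
It fails at once if the handle is lifted or knocked out of its V-blocks (distance between handle and cradle above 0.025 m).
It fails at once if a bystander (tin, sanding block or pencil) is moved by more than 25 mm (distance of any of wax, sanding_block, pencil from where it was at the start of the episode above 0.025 m).
It also fails if it takes over 67 s, if anything falls off the work surface, if the arm or the gripper's body presses on something with over 40 N, if the wrist force passes 120 N, or if a joint passes its speed limit or range.

ROBOT

A 6-joint arm with a two-finger parallel gripper is mounted at the origin on a cart in front of the work surface, level with it; the furniture and walls round the work are solid. World frame = base frame: x ahead of the robot, y to its left, z up, the work surface at z = 0. Lengths are in m, angles in degrees, forces in N, time in s.
With the tool pointing down it reaches from about 0.4 to 0.925 m from the base axis. Payload 3.4 kg.
Tool frame: the origin (TCP) lies at the very end of the fingers, on their centre line; the grasp point (between the pads) lies env.hold_point_z behind it (env.hold_point_z is the distance from the TCP to the grasp point, in m); z points along the fingers, y is the line along which they close (so a half turn about z gives the same grasp; the last joint's range is limited). The gripper opens to 85 mm and grips with 20 to 120 N. Pads are 22 mm wide; open, the fingers measure 114 mm over their backs; the gripper's body (76 mm by 85 mm) begins 54 mm behind the grasp point. The pads swing forward as they close: fully open they stand 13 mm farther back than shut.
Start: joints at [-80.243, 17.578, 86.31, -0, 76.112, -4.211], TCP at [0.139, -0.558, 0.231] pointing down, gripper open.
Joint ranges: [-179.03, 179.03], [-60, 130.46], [8.19, 133.38], [-81.62, 261.62], [5.75, 156.47], [-153.77, 153.77]. Speed limits (degrees/s): [147.25, 147.25, 180, 180, 180, 180].

INTERFACE

Orientations are given as [roll, pitch, yaw] about the fixed x, y, z axes, in that order (R = Rz(yaw) Ry(pitch) Rx(roll)).
In Python, from bench import env gives the robot as it stands.
- The arm moves only by the shell command python3 -m crank 'ROWS' [FORCE]. ROWS is JSON, a list of rows, each a list of 7 numbers: the shift along the tool's x, y, z in m, then the turn, a rotation vector about the tool's x, y, z in rad, then the closure in counts, from 0 (fully open) to 255 (shut). A call has 1 to 10 rows; each row shifts and turns the commanded pose from where the row before left it, along the tool's axes as they then stand; what a row does not reach is not made up. A row lasts 1/12 s, in which the tool goes at most 41.7 mm and 7.16 degrees, less where a joint would pass 70% of its speed; a pose out of reach is approached as far as the arm can. A call is refused whole if a number of a shift passes 0.0417 or a number of a turn 0.125, either way. A call with a gripper value outside its range is refused whole. The fingers move at their own pace and stop on an object; FORCE is the grip in N (left out, the last holds). Time passes only in rows, so rows that do not move let the fingers close. It gives the time, the measured TCP pose, the force, the opening and the grip force at its end, in the units of the state.
- env.get_obs(): the state, without advancing time (a new reading comes with each control period).
- env.snapshot(name): name is "scene" or "top"; returns a dict with "frame" (384x512x3 uint8, blue, green, red), "vfov" (degrees; the focal length in pixels is half the picture's height over the tangent of half this angle, whatever the lens; pixels are square), "cx", "cy" (the principal point, pixels), "k1" (the pictures are not rectified: a ray, as slopes to the right and down, at radius r is drawn at 1 + k1 r^2 times it, then the intrinsics apply), "origin" and "rotation" of the camera in the world. Camera axes: x right, y down, z forward; pixel columns grow to the right and rows downward; lengths in m; the calibration is good to about 2 mm. A picture is of the moment at which its call begins. There is no depth.
- env.sign_off(): hands the job in; it is judged then, once.
The state is a dict: "time_s": time; "joint_pos": joint angles; "joint_velocities": joint speeds; "effort": joint torques, N m; "ee_pos": TCP position; "eef_rot": TCP orientation; "wrist_force": force on the tool from outside, world axes, zero at the start; "wrist_torque": the same for the moment, N m; "opening": opening from 0.0 (shut) to 1.0 (fully open); "grip_force": force on a finger pad.
Only numpy, scipy, OpenCV 4.12 (cv2) and the standard library are available. Lean on these libraries where they do the work, as an engineer would, in place of code of your own. Each camera call takes 0.05 s, during which the arm holds its last target. There are 200 camera calls.

## Working session

There is one attempt and no reset: what is moved stays moved. The work goes in short steps, Python scripts to look and compute and a shell command to move; the robot and the scene stay as the last step left them, time stands still between calls to the robot, and variables do not carry over. Pictures are saved under pics/ and viewed, at most 10 in all, crops included, and the job is handed in when it is done.

```bash
ls; mkdir -p pics
cat > h.py <<'E'
import numpy as np, cv2
from bench import env
def snap(n,f):
    s=env.snapshot(n); cv2.imwrite('pics/'+f,s['frame']); return s
def ray(s,u,v):
    f=s['frame'].shape[0]/2/np.tan(np.radians(s['vfov'])/2)
    K=np.array([[f,0,s['cx']],[0,f,s['cy']],[0,0,1.]])
    p=cv2.undistortPoints(np.array([[[u,v]]],float),K,np.array([s['k1'],0,0,0.])).ravel()
    # model x_d = x*(1+k1 r^2): same as OpenCV
    return np.array(s['origin']),np.array(s['rotation'])@np.array([p[0],p[1],1])
def plane(s,u,v,z):
    o,d=ray(s,u,v); return o+d*(z-o[2])/d[2]
E
python3 - <<'E'
from h import *
import pickle
for n in('scene','top'):
    s=snap(n,n+'0.png'); pickle.dump(s,open(n+'.pkl','wb'))
    print(n,s['vfov'],s['cx'],s['cy'],s['k1'],s['origin'],s['rotation'])
o=env.get_obs(); print(o,env.hold_point_z)
E
```

```text
pics
scene 57.214260797726645 254.10976311049893 191.44192253858844 -0.04189398311239162 [-0.09918216 -0.89323482  0.48886922] [-115.61302525   -1.48658015  -39.69278587]
top 53.09218999780029 259.2440385751957 191.91965451336532 -0.04078890633162192 [ 0.37189802 -0.16889494  0.98566385] [-170.79941541   -1.5182369   -91.01964552]
{'time_s': 0.1, 'joint_pos': array([-8.02431645e+01,  1.76194907e+01,  8.63760306e+01, -6.71770394e-04,
        7.61114646e+01, -4.21157859e+00]), 'joint_velocities': array([-0.04482096, -0.11602099, -0.27023116,  0.0856074 , -0.03459677,
        0.016653  ]), 'effort': array([ 4.51107780e-04, -4.58528888e+01, -2.52608657e+01, -4.38778443e-05,
        5.65844734e-03, -1.20757812e-05]), 'ee_pos': array([ 0.13865994, -0.55738593,  0.23046046]), 'eef_rot': array([-1.79893255e+02, -7.20694773e-03,  1.39685692e+01]), 'wrist_force': array([0.64115749, 0.04607049, 0.46890555]), 'wrist_torque': array([ 0.04206595, -0.02931171,  0.01868643]), 'grip_force': 0.0, 'opening': 1.004565700633801} 0.0187
```

View pics/top0.png

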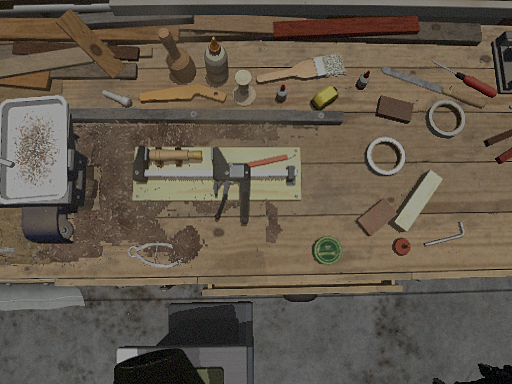

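View pics/scene0.png

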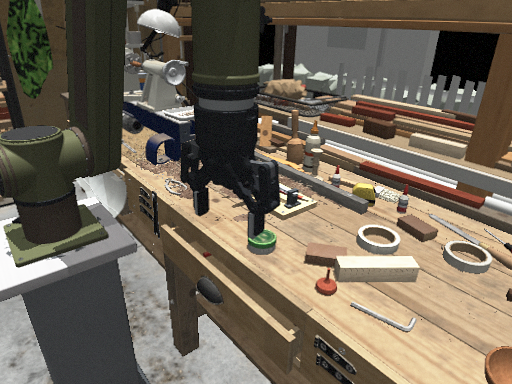

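The top view shows the press lying roughly along world y. The fixed jaw is at px (138,170), the moving jaw at (222,170), the trigger at (222,205) and the grip at (244,205). The handle is at (175,156), the pencil at (268,160) and the tin at (327,250). I'll zoom in next.

```bash
cat >> h.py <<'E'
from scipy.spatial.transform import Rotation as R
_r=ray
def ray(s,u,v):
    s=dict(s); s['rotation']=R.from_euler('xyz',s['rotation'],degrees=True).as_matrix(); return _r(s,u,v)
E
python3 - <<'E'
from h import *
import pickle
s=pickle.load(open('top.pkl','rb')); f=s['frame']
c=cv2.resize(f[138:228,125:310],None,fx=4.3,fy=4.3,interpolation=cv2.INTER_CUBIC)
cv2.imwrite('pics/crop0.png',cv2.convertScaleAbs(c,alpha=1.6,beta=10))
# board by colour
hsv=cv2.cvtColor(f,cv2.COLOR_BGR2HSV); print(hsv[195,180],hsv[155,230],hsv[240,180])
E
```

```text
[ 29  54 157] [ 29  46 151] [16 85 93]
```

View pics/crop0.png

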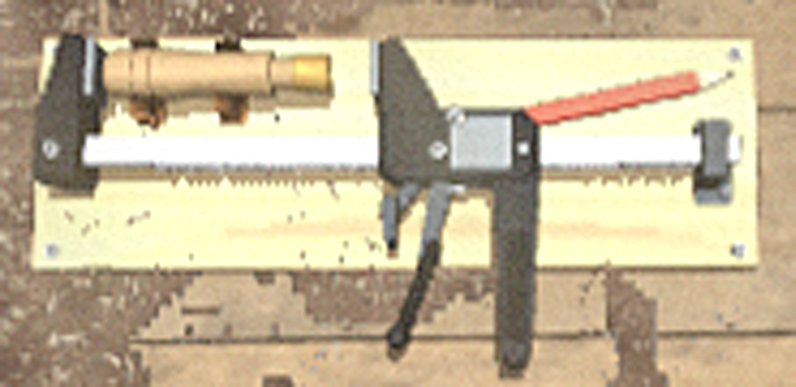

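The crop is clear. The fixed pad face is at crop x≈105 and the moving pad face at x≈372. The tab is near (390,225), the trigger blade runs (435,240)→(398,345), and the grip spans x 497–535. The ferrule's end is at x≈330.

Run:
```python
from h import *
import pickle
s=pickle.load(open('top.pkl','rb')); f=s['frame']
P=lambda x,y,z: plane(s,125+(x+.5)/4.3-.5,138+(y+.5)/4.3-.5,z)
# board contour
hsv=cv2.cvtColor(f,cv2.COLOR_BGR2HSV)
m=cv2.inRange(hsv,(22,30,110),(38,110,255)); m[:138]=0;m[215:]=0;m[:,:125]=0;m[:,310:]=0
ys,xs=np.nonzero(m); 
pts=np.array([plane(s,x,y,.018)[:2] for x,y in zip(xs,ys)],np.float32)
r=cv2.minAreaRect(pts[np.linalg.norm(pts-np.median(pts,0),axis=1)<.23]); print('board',r)
for n,a in dict(c1=(42,38,.018),c2=(752,40,.018),c3=(758,267,.018),c4=(33,268,.018),bar1=(110,150,.06),bar2=(640,150,.06),
 fpad=(105,68,.072),mpad=(372,66,.072),ferrend=(330,75,.06),hsh=(272,72,.06),tabfront=(384,222,.072),tabend=(390,252,.072),
 trtip=(392,340,.069),trroot=(430,240,.069),gripfront=(497,270,.069),griptip=(515,370,.069),stop=(700,150,.07)).items(): print(n,P(*a).round(4))
```

```text
board ((0.5685333013534546, -0.09699468314647675), (0.17163141071796417, 0.41749364137649536), 1.3531397581100464)
c1 [0.6519 0.1242 0.018 ]
c2 [ 0.6458 -0.3046  0.018 ]
c3 [ 0.5066 -0.3033  0.018 ]
c4 [0.512  0.1246 0.018 ]
bar1 [0.5732 0.0703 0.06  ]
bar2 [ 0.5694 -0.232   0.06  ]
fpad [0.6182 0.0715 0.072 ]
mpad [ 0.6175 -0.0798  0.072 ]
ferrend [ 0.6157 -0.0546  0.06  ]
hsh [ 0.6179 -0.0213  0.06  ]
tabfront [ 0.5275 -0.0868  0.072 ]
tabend [ 0.5105 -0.0901  0.072 ]
trtip [ 0.4615 -0.091   0.069 ]
trroot [ 0.5174 -0.1123  0.069 ]
gripfront [ 0.4999 -0.1496  0.069 ]
griptip [ 0.4438 -0.159   0.069 ]
stop [ 0.5669 -0.2654  0.07  ]
```

Board measures 140 x 429 mm, which matches. Press yaw is about -0.75° and its origin about (0.571,-0.106). Jaw is about 0.090 and the trigger face about (0.488,-0.098). I'll push with shut fingers from in front: turn first, then travel.

```bash
python3 -m crank '[[0,0,0,0,0,0.0857,255],[0,0,0,0,0,0.0857,255],[0,0,0,0,0,0.0857,255],[0.026,-0.025,0,0,0,0,255],[0.026,-0.025,0,0,0,0,255],[0.026,-0.025,0,0,0,0,255],[0.026,-0.025,0,0,0,0,255],[0.026,-0.025,0,0,0,0,255],[0.026,-0.025,0,0,0,0,255],[0.026,-0.025,0,0,0,0,255]]' 20
python3 -m crank '[[0.026,-0.025,0,0,0,0,255],[0.026,-0.025,0,0,0,0,255],[0.026,-0.025,0,0,0,0,255],[0.026,-0.025,0,0,0,0,255],[0.026,-0.025,0,0,0,0,255],[0.026,-0.025,0,0,0,0,255],[0,0,0,0,0,0,255],[0,0,0,0,0,0,255]]'
```

```text
time_s: 0.93
ee_pos: [0.3238, -0.3838, 0.231]
eef_rot: [-180.0, 0.0, -0.8]
wrist_force: [0.6, -0.6, 0.1]
opening: 0.003
grip_force: 0.0
time_s: 1.6
ee_pos: [0.482, -0.2359, 0.2308]
eef_rot: [-180.0, 0.1, -0.5]
wrist_force: [-0.7, 0.2, 0.6]
opening: 0.001
grip_force: 0.0
```

```bash
python3 -m crank '[[0,-0.03,0,0,0,0,255],[0,-0.03,0,0,0,0,255],[0.004,-0.03,0,0,0,0,255],[0,-0.03,0,0,0,0,255],[0,-0.03,0,0,0,0,255],[0,-0.031,0,0,0,0,255],[0,0,0.03,0,0,0,255],[0,0,0.03,0,0,0,255],[0,0,0.03,0,0,0,255],[0,0,0,0,0,0,255]]'
python3 -m crank '[[0,0,0.03,0,0,0,255],[0,0,0.03,0,0,0,255],[0,0,0.03,0,0,0,255],[0,0,0.013,0,0,0,255],[0,0,0,0,0,0,255],[0,0,0,0,0,0,255]]'
python3 - <<'E'
from h import *
s=snap('top','t1.png'); f=s['frame']
c=cv2.resize(f[138:238,125:310],None,fx=4.3,fy=4.3,interpolation=cv2.INTER_CUBIC)
cv2.imwrite('pics/c1.png',cv2.convertScaleAbs(c,alpha=1.8,beta=20))
E
```

```text
time_s: 2.43
ee_pos: [0.4822, -0.0566, 0.1366]
eef_rot: [-179.9, 0.6, -0.8]
wrist_force: [-1.0, 0.7, -0.5]
opening: 0.0
grip_force: 0.0
time_s: 2.93
ee_pos: [0.4874, -0.0575, 0.0387]
eef_rot: [180.0, 0.1, -0.8]
wrist_force: [1.1, 0.4, 0.6]
opening: 0.004
grip_force: 0.0
```

View pics/c1.png

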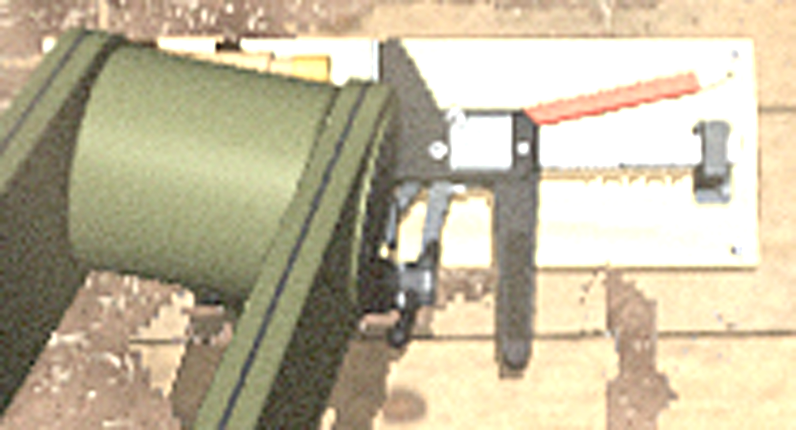

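The gripper is in place in front of the trigger, with its knuckle at crop (415,285) above the blade and the tab clear. I'll push gently.

```bash
python3 -m crank '[[0,0.008,0,0,0,0,255],[0,0.008,0,0,0,0,255],[0,0.006,0,0,0,0,255],[0,0,0,0,0,0,255]]'
python3 -m crank '[[0,0.006,0,0,0,0,255],[0,0.006,0,0,0,0,255],[0,0,0,0,0,0,255]]'
python3 -m crank '[[0,0.006,0,0,0,0,255],[0,0.004,0,0,0,0,255],[0,0,0,0,0,0,255]]'
```

```text
time_s: 3.32
ee_pos: [0.4881, -0.0803, 0.0393]
eef_rot: [179.9, -0.1, -0.8]
wrist_force: [0.4, 0.8, -0.7]
opening: 0.002
grip_force: 0.0
time_s: 3.57
ee_pos: [0.4865, -0.091, 0.0383]
eef_rot: [-180.0, 0.0, -0.8]
wrist_force: [-0.7, 3.1, 2.1]
opening: -0.002
grip_force: 1.5
time_s: 3.82
ee_pos: [0.4861, -0.1006, 0.038]
eef_rot: [-179.9, 0.1, -0.8]
wrist_force: [-1.5, 3.8, 1.3]
opening: -0.001
grip_force: 1.9
```

```bash
python3 -m crank '[[0,0.004,0,0,0,0,255],[0,0.004,0,0,0,0,255],[0,0,0,0,0,0,255]]'
python3 -m crank '[[0,0.003,0,0,0,0,255],[0,0.003,0,0,0,0,255],[0,0,0,0,0,0,255]]'
python3 -m crank '[[0,0.003,0,0,0,0,255],[0,0,0,0,0,0,255]]'
python3 - <<'E'
from h import *
s=snap('top','t2.png'); f=s['frame']
c=cv2.resize(f[138:238,125:310],None,fx=4.3,fy=4.3,interpolation=cv2.INTER_CUBIC)
cv2.imwrite('pics/c2.png',cv2.convertScaleAbs(c,alpha=1.8,beta=20))
E
```

```text
time_s: 4.07
ee_pos: [0.4853, -0.1068, 0.038]
eef_rot: [-179.8, 0.2, -0.8]
wrist_force: [-2.2, 10.0, 2.7]
opening: 0.001
grip_force: 4.8
time_s: 4.32
ee_pos: [0.4853, -0.1124, 0.038]
eef_rot: [-179.8, 0.2, -0.8]
wrist_force: [-2.2, 10.7, 2.9]
opening: -0.001
grip_force: 5.5
time_s: 4.48
ee_pos: [0.4856, -0.1151, 0.038]
eef_rot: [-179.8, 0.1, -0.8]
wrist_force: [-0.9, 12.4, 3.3]
opening: 0.0
grip_force: 6.3
```

View pics/c2.png

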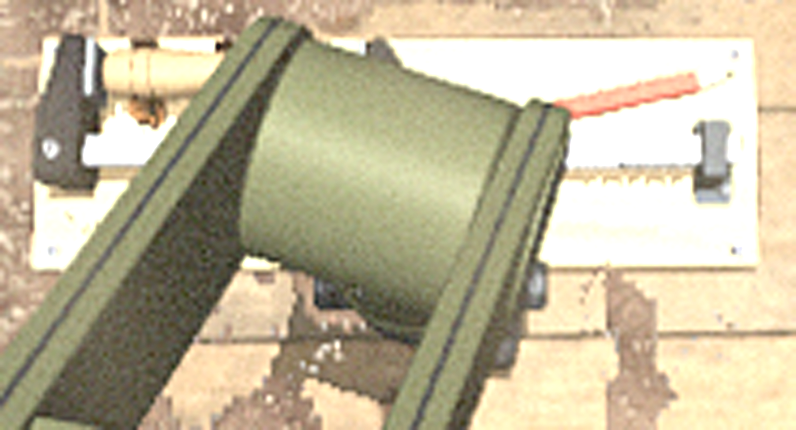

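```bash
python3 -m crank '[[0,0.003,0,0,0,0,255],[0,0,0,0,0,0,255]]'|grep -E 'pos|wrist'
python3 -m crank '[[0,0.002,0,0,0,0,255],[0,0,0,0,0,0,255]]'|grep -E 'pos|wrist'
python3 -m crank '[[0,0.002,0,0,0,0,255],[0,0,0,0,0,0,255]]'|grep -E 'pos|wrist'
```

```text
ee_pos: [0.4859, -0.1171, 0.038]
wrist_force: [1.5, 16.6, 3.5]
ee_pos: [0.486, -0.1173, 0.038]
wrist_force: [2.2, 23.5, 4.3]
ee_pos: [0.486, -0.1176, 0.0381]
wrist_force: [4.8, 29.6, 4.5]
```

The stop is felt at -0.117, so one full stroke advances the jaw about 10 mm. Now the second stroke, expecting the stop near -0.107.

```bash
python3 -m crank '[[0,-0.02,0,0,0,0,255],[0,-0.02,0,0,0,0,255],[0,-0.022,0,0,0,0,255],[0,0,0,0,0,0,255],[0,0,0,0,0,0,255],[0,0,0,0,0,0,255]]'|grep -E 'pos|wrist'
python3 -m crank '[[0,0.008,0,0,0,0,255],[0,0.008,0,0,0,0,255],[0,0.008,0,0,0,0,255],[0,0.006,0,0,0,0,255],[0,0.005,0,0,0,0,255],[0,0,0,0,0,0,255]]'|grep -E 'pos|wrist'
python3 -m crank '[[0,0.004,0,0,0,0,255],[0,0.004,0,0,0,0,255],[0,0,0,0,0,0,255]]'|grep -E 'pos|wrist'
python3 -m crank '[[0,0.003,0,0,0,0,255],[0,0,0,0,0,0,255]]'|grep -E 'pos|wrist'
```

```text
ee_pos: [0.4882, -0.0633, 0.0384]
wrist_force: [0.7, 1.0, -0.1]
ee_pos: [0.485, -0.0979, 0.038]
wrist_force: [-2.2, 6.8, 1.7]
ee_pos: [0.4853, -0.1046, 0.038]
wrist_force: [-0.4, 11.2, 2.3]
ee_pos: [0.4858, -0.107, 0.038]
wrist_force: [0.9, 12.9, 1.3]
```

```bash
python3 -m crank '[[0,0.002,0,0,0,0,255],[0,0,0,0,0,0,255]]'|grep -E 'pos|wrist'
python3 -m crank '[[0,0.001,0,0,0,0,255],[0,0,0,0,0,0,255]]'|grep -E 'pos|wrist'
```

```text
ee_pos: [0.4857, -0.1073, 0.038]
wrist_force: [2.2, 19.1, 2.9]
ee_pos: [0.4858, -0.1074, 0.038]
wrist_force: [2.2, 23.8, 2.8]
```

```bash
python3 -m crank '[[0,-0.02,0,0,0,0,255],[0,-0.02,0,0,0,0,255],[0,-0.017,0,0,0,0,255],[0,0,0,0,0,0,255],[0,0,0,0,0,0,255],[0,0,0,0,0,0,255]]'|grep -E 'pos|wrist'
python3 -m crank '[[0,0.008,0,0,0,0,255],[0,0.008,0,0,0,0,255],[0,0.008,0,0,0,0,255],[0,0.006,0,0,0,0,255],[0,0,0,0,0,0,255]]'|grep -E 'pos|wrist'
python3 -m crank '[[0,0.003,0,0,0,0,255],[0,0.003,0,0,0,0,255],[0,0,0,0,0,0,255]]'|grep -E 'pos|wrist'
python3 -m crank '[[0,0.003,0,0,0,0,255],[0,0,0,0,0,0,255]]'|grep -E 'pos|wrist'
python3 -m crank '[[0,0.003,0,0,0,0,255],[0,0,0,0,0,0,255]]'|grep -E 'pos|wrist'
```

```text
ee_pos: [0.4879, -0.056, 0.0384]
wrist_force: [1.1, -0.5, -0.5]
ee_pos: [0.4851, -0.0845, 0.038]
wrist_force: [-2.4, 9.2, 2.5]
ee_pos: [0.4849, -0.0898, 0.038]
wrist_force: [-2.1, 9.7, 2.6]
ee_pos: [0.485, -0.0923, 0.038]
wrist_force: [-1.2, 11.4, 2.6]
ee_pos: [0.4853, -0.0949, 0.038]
wrist_force: [-0.4, 13.3, 2.7]
```

```bash
python3 -m crank '[[0,0.002,0,0,0,0,255],[0,0,0,0,0,0,255]]'|grep -E 'pos|wrist'
python3 -m crank '[[0,0.0015,0,0,0,0,255],[0,0,0,0,0,0,255]]'|grep -E 'pos|wrist'
```

```text
ee_pos: [0.4853, -0.0959, 0.038]
wrist_force: [0.2, 16.6, 2.9]
ee_pos: [0.4855, -0.0968, 0.038]
wrist_force: [1.9, 19.5, 2.6]
```

Fourth stroke. The ferrule should come home mid-stroke, near -0.080, so I'll watch the force.

```bash
python3 -m crank '[[0,-0.02,0,0,0,0,255],[0,-0.02,0,0,0,0,255],[0,-0.017,0,0,0,0,255],[0,0,0,0,0,0,255],[0,0,0,0,0,0,255],[0,0,0,0,0,0,255]]'|grep -E 'pos|wrist'
python3 -m crank '[[0,0.008,0,0,0,0,255],[0,0.008,0,0,0,0,255],[0,0.004,0,0,0,0,255],[0,0,0,0,0,0,255]]'|grep -E 'pos|wrist'
python3 -m crank '[[0,0.003,0,0,0,0,255],[0,0,0,0,0,0,255]]'|grep -E 'pos|wrist'
python3 -m crank '[[0,0.003,0,0,0,0,255],[0,0,0,0,0,0,255]]'|grep -E 'pos|wrist'
python3 -m crank '[[0,0.002,0,0,0,0,255],[0,0,0,0,0,0,255]]'|grep -E 'pos|wrist'
```

```text
ee_pos: [0.4881, -0.0444, 0.0384]
wrist_force: [0.9, 0.5, -0.4]
ee_pos: [0.4866, -0.0635, 0.0382]
wrist_force: [-0.1, 6.6, 1.8]
ee_pos: [0.4864, -0.0665, 0.0381]
wrist_force: [-0.7, 2.3, 0.3]
ee_pos: [0.4866, -0.0697, 0.0381]
wrist_force: [-0.9, 3.7, -0.6]
ee_pos: [0.4869, -0.0715, 0.0381]
wrist_force: [-1.1, 3.2, -0.2]
```

```bash
python3 -m crank '[[0,0.003,0,0,0,0,255],[0,0,0,0,0,0,255]]'|grep -E 'pos|wrist'
python3 -m crank '[[0,0.002,0,0,0,0,255],[0,0,0,0,0,0,255]]'|grep -E 'pos|wrist'
python3 -m crank '[[0,0.002,0,0,0,0,255],[0,0,0,0,0,0,255]]'|grep -E 'pos|wrist'
python3 -m crank '[[0,0.0015,0,0,0,0,255],[0,0,0,0,0,0,255]]'|grep -E 'pos|wrist'
```

```text
ee_pos: [0.4871, -0.0744, 0.0382]
wrist_force: [-1.3, 3.1, -0.8]
ee_pos: [0.4871, -0.0763, 0.0383]
wrist_force: [-1.1, 3.6, -1.0]
ee_pos: [0.4871, -0.0783, 0.0383]
wrist_force: [-1.1, 4.4, -1.6]
ee_pos: [0.487, -0.0797, 0.0383]
wrist_force: [-2.3, 4.2, -0.5]
```

Run:
```python
from h import *
a=snap('top','t3.png')['frame'];b=snap('scene','s3.png')['frame']
c=cv2.resize(a[138:238,125:310],None,fx=4,fy=4,interpolation=cv2.INTER_CUBIC)
d=cv2.resize(b[150:245,150:335],(740,190*2-100),interpolation=cv2.INTER_CUBIC) if 0 else b[120:300,130:400]
cv2.imwrite('pics/c3.png',cv2.convertScaleAbs(np.vstack([c,cv2.copyMakeBorder(d,0,0,0,740-270,0)]),alpha=1.6,beta=20))
```

```text
(no output)
```

View pics/c3.png

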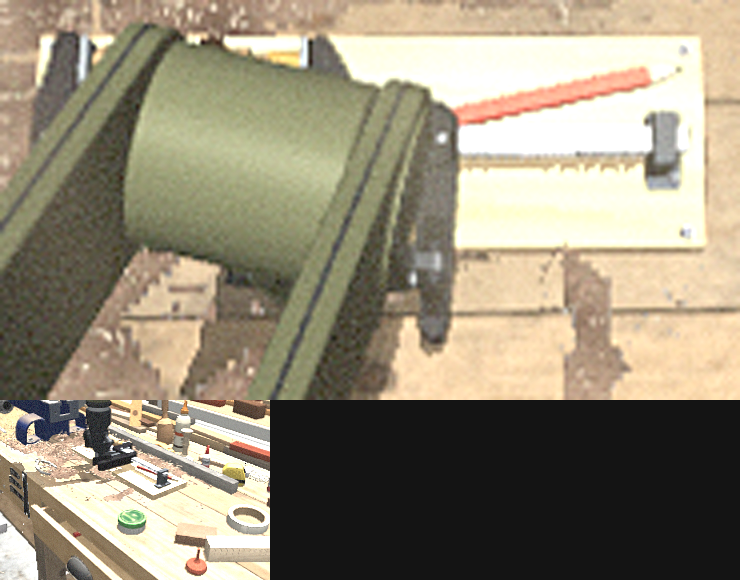

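The moving pad is now at crop x=305 (scale 4), so the jaw is about 0.115 and the pad is near the ferrule's end. The finger is properly on the trigger, so I'll continue the stroke.

```bash
for i in 1 ; do python3 -m crank '[[0,0.002,0,0,0,0,255],[0,0,0,0,0,0,255]]'|grep -E 'pos|wrist'
python3 -m crank '[[0,0.002,0,0,0,0,255],[0,0,0,0,0,0,255]]'|grep -E 'pos|wrist'
python3 -m crank '[[0,0.002,0,0,0,0,255],[0,0,0,0,0,0,255]]'|grep -E 'pos|wrist'; done
```

```text
ee_pos: [0.4869, -0.0808, 0.0382]
wrist_force: [-1.6, 8.6, -0.3]
ee_pos: [0.4867, -0.082, 0.0382]
wrist_force: [-1.3, 11.4, 0.5]
ee_pos: [0.4867, -0.0832, 0.0382]
wrist_force: [-0.3, 14.1, 1.8]
```

```bash
python3 -m crank '[[0,0.002,0,0,0,0,255],[0,0,0,0,0,0,255]]'|grep -E 'pos|wrist'
python3 -m crank '[[0,0.002,0,0,0,0,255],[0,0,0,0,0,0,255]]'|grep -E 'pos|wrist'
python3 -m crank '[[0,0.0015,0,0,0,0,255],[0,0,0,0,0,0,255]]'|grep -E 'pos|wrist'
```

```text
ee_pos: [0.4866, -0.085, 0.0382]
wrist_force: [-0.2, 15.0, 1.1]
ee_pos: [0.4867, -0.0866, 0.0382]
wrist_force: [-0.1, 15.7, 1.0]
ee_pos: [0.4868, -0.0878, 0.0383]
wrist_force: [0.3, 17.6, 1.1]
```

```bash
python3 -m crank '[[0,0.0015,0,0,0,0,255],[0,0,0,0,0,0,255]]'|grep -E 'pos|wrist'
python3 -m crank '[[0,0.0015,0,0,0,0,255],[0,0,0,0,0,0,255]]'|grep -E 'pos|wrist'
python3 -m crank '[[0,0.001,0,0,0,0,255],[0,0,0,0,0,0,255]]'|grep -E 'pos|wrist'
```

```text
ee_pos: [0.4869, -0.0892, 0.0383]
wrist_force: [1.0, 18.8, 1.2]
ee_pos: [0.4871, -0.0904, 0.0383]
wrist_force: [0.7, 19.3, 1.2]
ee_pos: [0.4871, -0.0912, 0.0383]
wrist_force: [2.0, 20.2, 1.4]
```

Run:
```python
from h import *
a=snap('top','t4.png')['frame']
c=cv2.resize(a[138:225,125:245],None,fx=6.4,fy=6.4,interpolation=cv2.INTER_CUBIC)
cv2.imwrite('pics/c4.png',cv2.convertScaleAbs(c,alpha=1.5,beta=20))
```

```text
(no output)
```

View pics/c4.png

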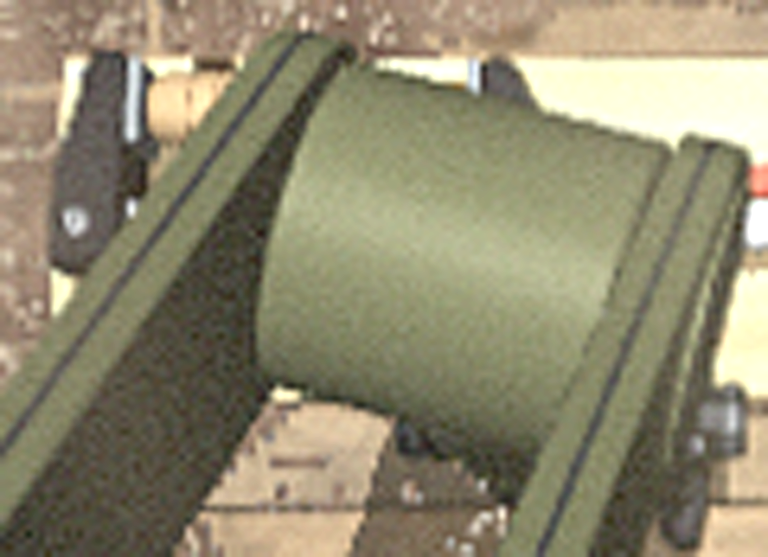

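The pad-to-pad distance is now about 124 mm and home is 116 mm, so the ferrule is being driven with about 8 mm left. I'll continue this stroke to its end.

```bash
python3 -m crank '[[0,0.0015,0,0,0,0,255],[0,0,0,0,0,0,255]]'|grep -E 'pos|wrist'
python3 -m crank '[[0,0.0015,0,0,0,0,255],[0,0,0,0,0,0,255]]'|grep -E 'pos|wrist'
python3 -m crank '[[0,0.001,0,0,0,0,255],[0,0,0,0,0,0,255]]'|grep -E 'pos|wrist'
```

```text
ee_pos: [0.4874, -0.0924, 0.0383]
wrist_force: [2.5, 21.9, -0.0]
ee_pos: [0.4874, -0.0926, 0.0383]
wrist_force: [3.7, 26.9, 1.9]
ee_pos: [0.4874, -0.0927, 0.0383]
wrist_force: [3.5, 31.0, 0.4]
```

The stop is reached. Fifth stroke, in which the ferrule should come home.

```bash
python3 -m crank '[[0,-0.02,0,0,0,0,255],[0,-0.02,0,0,0,0,255],[0,-0.021,0,0,0,0,255],[0,0,0,0,0,0,255],[0,0,0,0,0,0,255],[0,0,0,0,0,0,255],[0,0,0,0,0,0,255]]'|grep -E 'pos|wrist'
python3 -m crank '[[0,0.007,0,0,0,0,255],[0,0.006,0,0,0,0,255],[0,0.004,0,0,0,0,255],[0,0,0,0,0,0,255]]'|grep -E 'pos|wrist'
python3 -m crank '[[0,0.003,0,0,0,0,255],[0,0,0,0,0,0,255]]'|grep -E 'pos|wrist'
python3 -m crank '[[0,0.002,0,0,0,0,255],[0,0,0,0,0,0,255]]'|grep -E 'pos|wrist'
python3 -m crank '[[0,0.002,0,0,0,0,255],[0,0,0,0,0,0,255]]'|grep -E 'pos|wrist'
```

```text
ee_pos: [0.4885, -0.0392, 0.0385]
wrist_force: [-0.1, -0.0, 0.9]
ee_pos: [0.487, -0.0561, 0.0382]
wrist_force: [-1.5, 2.2, 1.1]
ee_pos: [0.4869, -0.0584, 0.0381]
wrist_force: [-0.6, 3.4, -0.4]
ee_pos: [0.4871, -0.0601, 0.0382]
wrist_force: [-1.2, 3.4, -1.3]
ee_pos: [0.4868, -0.0614, 0.0382]
wrist_force: [-1.9, 5.1, -0.5]
```

```bash
python3 -m crank '[[0,0.002,0,0,0,0,255],[0,0,0,0,0,0,255]]'|grep -E 'pos|wrist'
python3 -m crank '[[0,0.002,0,0,0,0,255],[0,0,0,0,0,0,255]]'|grep -E 'pos|wrist'
python3 -m crank '[[0,0.002,0,0,0,0,255],[0,0,0,0,0,0,255]]'|grep -E 'pos|wrist'
```

```text
ee_pos: [0.4865, -0.0627, 0.0381]
wrist_force: [-1.7, 8.8, 0.1]
ee_pos: [0.4863, -0.0639, 0.0381]
wrist_force: [-1.3, 12.8, 1.4]
ee_pos: [0.486, -0.0654, 0.0381]
wrist_force: [-1.6, 14.7, 2.0]
```

```bash
python3 -m crank '[[0,0.002,0,0,0,0,255],[0,0,0,0,0,0,255]]'|grep -E 'pos|wrist'
python3 -m crank '[[0,0.002,0,0,0,0,255],[0,0,0,0,0,0,255]]'|grep -E 'pos|wrist'
python3 -m crank '[[0,0.0015,0,0,0,0,255],[0,0,0,0,0,0,255]]'|grep -E 'pos|wrist'
```

```text
ee_pos: [0.4857, -0.067, 0.0381]
wrist_force: [-1.6, 14.9, 2.1]
ee_pos: [0.4854, -0.0688, 0.0381]
wrist_force: [-1.6, 15.0, 3.3]
ee_pos: [0.4853, -0.0702, 0.0381]
wrist_force: [-2.6, 15.2, 3.6]
```

```bash
python3 -m crank '[[0,0.001,0,0,0,0,255],[0,0,0,0,0,0,255]]'|grep -E 'pos|wrist'
python3 -m crank '[[0,0.001,0,0,0,0,255],[0,0,0,0,0,0,255]]'|grep -E 'pos|wrist'
```

```text
ee_pos: [0.4852, -0.0711, 0.0381]
wrist_force: [-1.7, 15.1, 3.9]
ee_pos: [0.4851, -0.072, 0.038]
wrist_force: [-2.0, 16.0, 3.4]
```

```bash
python3 -m crank '[[0,0.0015,0,0,0,0,255],[0,0,0,0,0,0,255]]'|grep -E 'pos|wrist'
python3 -m crank '[[0,0.0015,0,0,0,0,255],[0,0,0,0,0,0,255]]'|grep -E 'pos|wrist'
python3 -m crank '[[0,0.001,0,0,0,0,255],[0,0,0,0,0,0,255]]'|grep -E 'pos|wrist'
```

```text
ee_pos: [0.4851, -0.0738, 0.038]
wrist_force: [-2.5, 15.2, 3.9]
ee_pos: [0.4851, -0.0751, 0.0381]
wrist_force: [-3.0, 16.0, 2.8]
ee_pos: [0.4851, -0.0759, 0.0381]
wrist_force: [-1.2, 16.2, 3.4]
```

```bash
python3 -m crank '[[0,0.001,0,0,0,0,255],[0,0,0,0,0,0,255]]'|grep -E 'pos|wrist'
python3 -m crank '[[0,0.001,0,0,0,0,255],[0,0,0,0,0,0,255]]'|grep -E 'pos|wrist'
```

```text
ee_pos: [0.4851, -0.0765, 0.0381]
wrist_force: [-1.7, 18.3, 5.1]
ee_pos: [0.4851, -0.077, 0.0381]
wrist_force: [-1.6, 21.1, 4.6]
```

It now rises about 4 to 5 N per mm of travel while short of the stop, which means the ferrule is home. I'll bring it to about 25 N and hold.

```bash
python3 -m crank '[[0,0.001,0,0,0,0,255],[0,0,0,0,0,0,255]]'|grep -E 'pos|wrist'
python3 -m crank '[[0,0.0005,0,0,0,0,255],[0,0,0,0,0,0,255],[0,0,0,0,0,0,255],[0,0,0,0,0,0,255],[0,0,0,0,0,0,255]]'|grep -E 'pos|wrist'
python3 - <<'E'
from h import *
a=snap('top','t5.png')['frame']
c=cv2.resize(a[138:225,125:245],None,fx=6.4,fy=6.4,interpolation=cv2.INTER_CUBIC)
cv2.imwrite('pics/c5.png',cv2.convertScaleAbs(c,alpha=1.5,beta=20))
E
```

```text
ee_pos: [0.4851, -0.0774, 0.0381]
wrist_force: [-0.6, 23.5, 4.2]
ee_pos: [0.4851, -0.0776, 0.0381]
wrist_force: [-1.0, 23.8, 4.5]
```

View pics/c5.png

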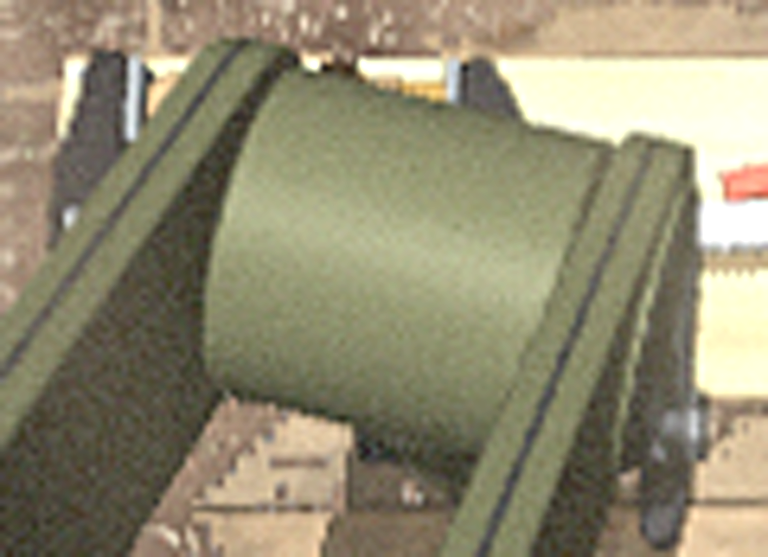

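Home is confirmed: pad-to-pad is about 305 px/6.4·2.43 ≈ 116 mm at F≈24 N, which is about 25 N on the pad. Next I'll retract and go in front of the release tab.

```bash
python3 -m crank '[[0,-0.01,0,0,0,0,255],[0,-0.02,0,0,0,0,255],[0,-0.02,0,0,0,0,255],[0,-0.025,0,0,0,0,255],[0,0,0,0,0,0,255],[0.023,0,0,0,0,0,255],[0.021,0,0,0,0,0,255],[0,0,0,0,0,0,255],[0,0,0,0,0,0,255]]'|grep -E 'pos|wrist'
python3 - <<'E'
from h import *
a=snap('top','t6.png')['frame']
c=cv2.resize(a[138:225,125:245],None,fx=6.4,fy=6.4,interpolation=cv2.INTER_CUBIC)
cv2.imwrite('pics/c6.png',cv2.convertScaleAbs(c,alpha=1.5,beta=20))
E
```

```text
ee_pos: [0.5345, -0.0096, 0.0386]
wrist_force: [-0.7, -0.2, 0.2]
```

View pics/c6.png

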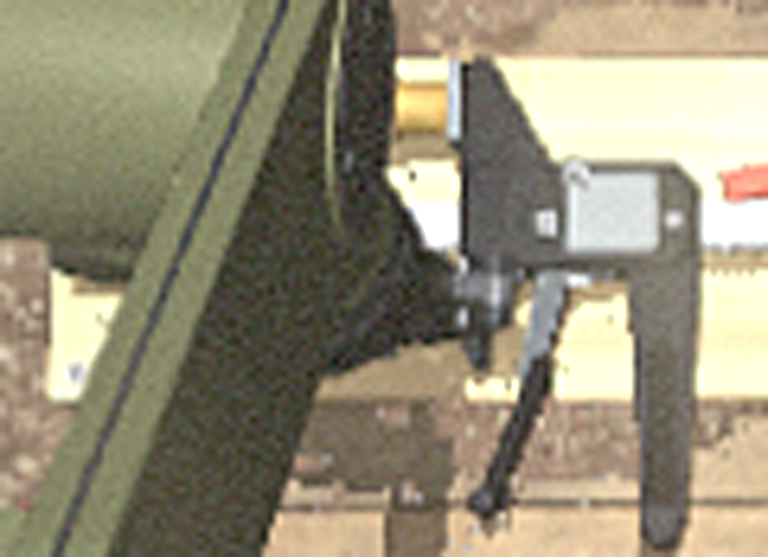

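The jaw still bears on the ferrule, with the pad at (455,105). The tab is at about (478,340) and the gripper is lined up in front of it. I'll pull now.

```bash
python3 -m crank '[[-0.003,0.008,0,0,0,0,255],[0,0.008,0,0,0,0,255],[0,0.006,0,0,0,0,255],[0,0.004,0,0,0,0,255],[0,0,0,0,0,0,255]]'|grep -E 'pos|wrist'
python3 -m crank '[[0,0.004,0,0,0,0,255],[0,0.004,0,0,0,0,255],[0,0,0,0,0,0,255]]'|grep -E 'pos|wrist'
python3 -m crank '[[0,0.004,0,0,0,0,255],[0,0.004,0,0,0,0,255],[0,0,0,0,0,0,255]]'|grep -E 'pos|wrist'
```

```text
ee_pos: [0.5255, -0.0348, 0.0379]
wrist_force: [-3.3, 4.5, 2.2]
ee_pos: [0.524, -0.042, 0.0376]
wrist_force: [-4.9, 5.4, 1.0]
ee_pos: [0.5237, -0.0498, 0.0376]
wrist_force: [-6.2, 6.3, 2.6]
```

```bash
python3 -m crank '[[0,0.006,0,0,0,0,255],[0,0.006,0,0,0,0,255],[0,0.006,0,0,0,0,255],[0,0,0,0,0,0,255]]'|grep -E 'pos|wrist'
python3 -m crank '[[0,0.008,0,0,0,0,255],[0,0.008,0,0,0,0,255],[0,0.008,0,0,0,0,255],[0,0,0,0,0,0,255]]'|grep -E 'pos|wrist'
python3 -m crank '[[0,0.008,0,0,0,0,255],[0,0.008,0,0,0,0,255],[0,0.008,0,0,0,0,255],[0,0,0,0,0,0,255]]'|grep -E 'pos|wrist'
```

```text
ee_pos: [0.5232, -0.068, 0.0375]
wrist_force: [-5.5, 6.3, 1.5]
ee_pos: [0.5226, -0.092, 0.0374]
wrist_force: [-4.8, 5.3, 1.9]
ee_pos: [0.5223, -0.1159, 0.0374]
wrist_force: [-5.0, 5.6, 2.5]
```

```bash
python3 -m crank '[[0,0.008,0,0,0,0,255],[0,0.008,0,0,0,0,255],[0,0.008,0,0,0,0,255],[0,0.008,0,0,0,0,255],[0,0.008,0,0,0,0,255],[0,0.005,0,0,0,0,255],[0,0,0,0,0,0,255]]'|grep -E 'pos|wrist'
python3 -m crank '[[0,0.004,0,0,0,0,255],[0,0.003,0,0,0,0,255],[0,0,0,0,0,0,255]]'|grep -E 'pos|wrist'
python3 -m crank '[[0,0.003,0,0,0,0,255],[0,0.003,0,0,0,0,255],[0,0,0,0,0,0,255]]'|grep -E 'pos|wrist'
```

```text
ee_pos: [0.5217, -0.1605, 0.0374]
wrist_force: [-5.8, 5.3, 1.3]
ee_pos: [0.5202, -0.166, 0.0372]
wrist_force: [-9.2, 6.2, 7.0]
ee_pos: [0.5197, -0.1669, 0.0371]
wrist_force: [-6.0, 24.3, 9.1]
```

The rear stop is felt after about 126 mm. I'll back off, go up and look.

```bash
python3 -m crank '[[0,-0.01,0,0,0,0,255],[0,-0.015,0,0,0,0,255],[0,-0.02,0,0,0,0,255],[0,0,0,0,0,0,255],[0,0,-0.03,0,0,0,255],[0,0,-0.03,0,0,0,255],[0,0,-0.03,0,0,0,255],[0,0,-0.03,0,0,0,255],[-0.03,0.02,-0.01,0,0,0,255]]'|grep -E 'pos|wrist|time'
python3 -m crank '[[-0.025,0.03,0,0,0,0,255],[-0.025,0.03,0,0,0,0,255],[-0.025,0.03,0,0,0,0,255],[-0.025,0.03,0,0,0,0,255],[-0.02,0.03,0,0,0,0,255],[-0.015,0.03,0,0,0,0,255],[-0.01,0.03,0,0,0,0,255],[0,0.03,0,0,0,0,255],[0,0,0,0,0,0,255],[0,0,0,0,0,0,255]]'|grep -E 'pos|wrist|time'
python3 - <<'E'
from h import *
a=snap('top','t7.png')['frame']
c=cv2.resize(a[138:265,125:340],None,fx=3.7,fy=3.7,interpolation=cv2.INTER_CUBIC)
cv2.imwrite('pics/c7.png',cv2.convertScaleAbs(c,alpha=1.5,beta=20))
E
```

```text
time_s: 21.53
ee_pos: [0.5049, -0.1503, 0.1734]
wrist_force: [0.7, -2.2, 0.5]
time_s: 22.37
ee_pos: [0.348, -0.3898, 0.1683]
wrist_force: [-1.3, -0.3, 0.0]
```

View pics/c7.png

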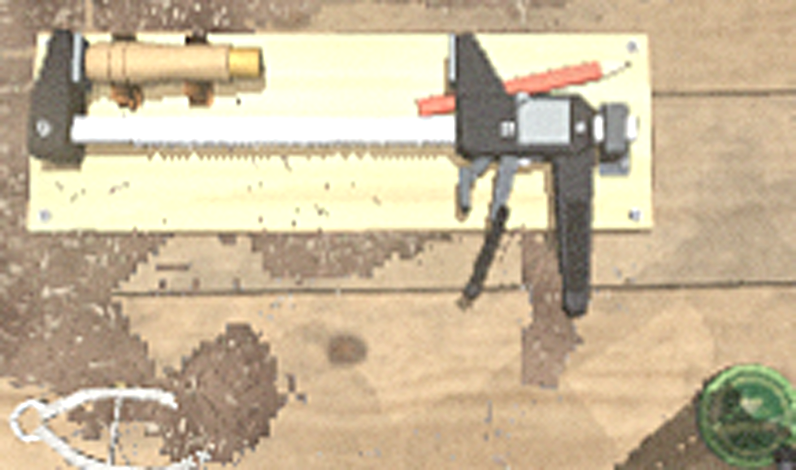

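The picture shows the jaw at its rear stop, with pad-to-pad 99.7 px·2.43 ≈ 242 mm, which is what jaw = 0 gives. The ferrule is seated on the shoulder at (230,62) and the handle lies in its V-blocks. The pencil and tin are unmoved, the trigger and lever are at rest, and the arm is clear. Handing in.

```bash
python3 -c "
from bench import env
print(env.sign_off())"
```

```text
the job is handed in; nothing more can be done
None
```

The job is handed in; no verdict came back. The ferrule is pressed home with an estimated 25 N on the pad, the jaw is back at its rear stop, the handle lies free in its V-blocks, and the pencil and tin are where they were (I didn't check the sanding block).

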